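# Clamp the seed canister shut in the bench press

## Robot

A 7-joint arm with a two-finger parallel gripper is mounted at the origin on the work surface. World frame = base frame: x ahead of the robot, y to its left, z up, the work surface at z = 0. Lengths are in m, angles in rad, forces in N, time in s.
With the tool pointing down it reaches from about 0.4 to 0.875 m from the base axis. Payload 19.3 kg.
Tool frame: the origin (TCP) lies midway between the tips of the shut fingers; the grasp point (between the pads) lies bot.grip_point_offset behind it (bot.grip_point_offset is the distance from the TCP to the grasp point, in m); z points along the fingers, y is the direction in which the jaws open and shut (so a half turn about z gives the same grasp; the last joint's range is limited). The gripper opens to 85 mm and grips with 20 to 120 N. Pads are 22 mm wide; open, the fingers measure 114 mm over their backs; the gripper's body (76 mm by 85 mm) begins 54 mm behind the grasp point. The pads swing forward as they close: fully open they stand 13 mm farther back than shut.
Start: joints at [1.245, 0.521, -0.036, 1.599, 0.021, 1.021, -0.113], TCP at [0.158, -0.605, 0.231] pointing down, gripper open.
Joint ranges: [-2.91, 2.91], [-0.3, 2.13], [-1.5, 1.42], [0.17, 2.43], [-1.26, 4.41], [0.16, 1.93], [-2.52, 2.52]. Speed limits (rad/s): [1.89, 1.89, 2.39, 2.39, 3.01, 3.01, 3.01].

## Interface

Orientations are given as [roll, pitch, yaw] about the fixed x, y, z axes, in that order (R = Rz(yaw) Ry(pitch) Rx(roll)).
In Python, from workcell import bot gives the robot as it stands.
- The arm moves only by the tool servo_tool, never from a script. Its argument "rows" is a list that holds one entry, the list of rows, each a list of 6 numbers: the shift along the tool's x, y, z in cm, then the turn, a rotation vector about the tool's x, y, z in degrees. A call has 1 to 5 rows; each row shifts and turns the commanded pose from where the row before left it, along the tool's axes as they then stand; what a row does not reach is not made up. A row lasts 1/8 s, in which the tool goes at most 62.5 mm and 10.7 degrees, less where a joint would pass 70% of its speed; a pose out of reach is approached as far as the arm can. A call is refused whole if a number of a shift passes 6.25 or a number of a turn 10.7, either way. A call with a gripper value outside its range is refused whole. "grip" is the opening, from -1 (shut) to 1 (fully open), so that 0 is half open, set as the call begins (left out, the last holds). The fingers move at their own pace and stop on an object; "squeeze" is the grip in N (left out, the last holds). Time passes only in rows, so rows that do not move let the fingers close. It gives the time, the measured TCP pose, the force and the opening at its end, in the units of the state.
- bot.observe(): the state, without advancing time (a new reading comes with each control period).
- bot.grab_frame(name): name is "side" or "top"; returns a dict with "image" (400x640x3 uint8, red, green, blue), "K" (3x3 intrinsics, pixels), "R" (3x3) and "t" (3): a world point X has camera coordinates R X + t. Camera axes: x right, y down, z forward; pixel columns grow to the right and rows downward; lengths in m; the calibration is good to about 2 mm. A picture is of the moment at which its call begins. There is no depth.
- bot.job_done(): hands the job in, once; it reports no verdict.
The state is a dict: "clock": time; "qpos": joint angles; "qd": joint speeds; "joint_efforts": joint torques, N m; "position": TCP position; "tool_rot": TCP orientation; "force": force on the tool from outside, world axes, zero at the start; "moment": the same for the moment, N m; "grip_width": finger opening in m.
Only numpy, scipy, OpenCV 4.12 (cv2) and the standard library are available. Lean on these libraries where they do the work, as an engineer would, in place of code of your own. Each camera call takes 0.05 s, during which the arm holds its last target.

## Task

Swing the folded handle of the press's handwheel out until it stands fully upright, and crank the wheel clockwise with it until the foot bears firmly on the canister's lid: the crank clearly stiffens, but do not overtighten it. Then fold the handle back down flat onto the wheel, leaving the canister clamped, and let go; leave the beaker, jar and spoon alone.

Things in the scene. Friction and masses are not known exactly. Their poses are not given: they have to be found in the camera images.
- press: grey bench press, bolted down: base 150 x 200 x 20 mm, two posts, a bridge 155 to 180 mm up, and on top a level aluminium handwheel 150 mm across. Origin: centre of the base's underside, straight below the wheel's axis. Under the bridge a round steel foot (52 mm) on a screw; it starts 9 to 25 mm above the canister's lid, differently each time, so contact must be felt
- hub (a point): point on the wheel's vertical axis, 220 mm above the table, level with the handle's hinge; the wheel's face is 18 mm and its rim 14 mm below it. Clockwise (from above) drives the foot down 20 mm a turn, and the screw stays where it is left. Once the foot touches the lid, its spring raises the pressing force by about 100 N per radian (about 5 N more at the knob)
- pivot (a point): centre of the handle's hinge, between two small steel lugs (14 mm along the radius, 28 mm over both, 6 mm higher than the hinge) near the wheel's rim, 60 mm from its axis, 220 mm above the table; it goes round with the wheel. The hinge axis is level, at right angles to the line from hub to pivot
- grip (a point): centre of the black rubbery ball knob, 26 mm thick, at the end of the handle's 10 mm thick rod, 60 mm from the hinge. Folded, the handle lies level on the wheel and the knob is over the hub, 18 mm above the face; upright, the knob stands 60 mm above the hinge. It spins freely about the rod. Pushing it round takes about 7 N while the foot runs free, 9 to 12 N clamped firmly; 14 N is overtightened
- fold (a joint): fold angle of the handle: 0 folded flat on the wheel (stop), 1.57 standing upright (stop). Stiff hinge that stays where it is left (about 2 N at the knob)
- canister: aluminium seed canister with a dark steel lid, 60 mm across (lid 64 mm), 60 mm high, about 0.35 kg, loose on a rubber seat under the foot. Origin: centre of its underside. A firm clamp is 40 to 100 N on its lid; more than 140 N spoils it
- beaker: empty glass beaker, 68 mm across, 90 mm high, beside the press; leave it alone. Origin: centre of its underside
- jar: small amber glass jar with a white cap, 48 mm across, 65 mm high, beside the press; leave it alone. Origin: centre of its underside
- spoon: sampling spoon with a steel bowl and wooden handle, 160 mm long, lying on the table; leave it alone

How it is judged:
By the outcome, as a careful person would: the job done as asked, in the order asked, and still so for the second after the job is handed in, with the robot touching nothing.
It also fails if it takes over 72 s, if anything falls off the work surface, if the arm or the gripper's body presses on something with over 40 N, if the wrist force passes 120 N, or if a joint passes its speed limit or range.

## Working session

There is one attempt and no reset: what is moved stays moved. The work goes in short steps, Python scripts to look and compute and a tool call to move; the robot and the scene stay as the last step left them, time stands still between calls to the robot, and variables do not carry over. Pictures are saved under pics/ and viewed, and the job is handed in when it is done.

Besides the shell and the picture viewer there is one more tool, called after ">>>" as a command line: name --argument value ..., lists and objects as JSON in quotes. servo_tool: Moves the arm, as the interface text tells. Its arguments: {"type":"object","properties":{"rows":{"type":"array"},"grip":{"type":"number"},"squeeze":{"type":"number"}},"required":["rows"]}

```bash
ls; mkdir -p pics; python3 - <<'E'
from workcell import bot
import cv2
s=bot.observe(); print(s); print(bot.grip_point_offset)
for n in("side","top"):
    f=bot.grab_frame(n); cv2.imwrite(f"pics/{n}0.png",f["image"][:,:,::-1]); print(n,f["K"],f["R"],f["t"])
E
```

```text
pics
{'clock': 0.0, 'qpos': array([ 1.2447686 ,  0.52204537, -0.03632422,  1.60003439,  0.02118033,
        1.02109357, -0.11278915]), 'qd': array([ 1.07064691e-03, -1.91341957e-03,  1.76709693e-03,  1.78924012e-03,
        2.82034169e-04,  1.19070313e-03, -1.80410524e-05]), 'joint_efforts': array([-7.79072197e-04, -9.27136016e+01,  1.97946019e+00, -3.69934165e+01,
        1.77843153e-02,  8.23680457e-03, -7.73483634e-06]), 'position': array([ 0.15802985, -0.60432288,  0.23069678]), 'tool_rot': array([-3.14039832e+00,  7.10841413e-05,  2.55816088e-01]), 'force': array([ 0.35689478, -0.06859056,  0.40522182]), 'moment': array([ 0.01866581,  0.01053604, -0.03855816]), 'grip_width': 0.08530552862834094}
0.0187
side [[440.52287553   0.         329.75671598]
 [  0.         440.52287553 194.14902078]
 [  0.           0.           1.        ]] [[-0.83856723 -0.54477001 -0.00553522]
 [-0.38571256  0.6008433  -0.70015223]
 [ 0.38474773 -0.58498971 -0.71397214]] [0.49778136 0.27674557 0.77364468]
top [[407.87576579   0.         323.39808508]
 [  0.         407.87576579 199.42406428]
 [  0.           0.           1.        ]] [[-0.0057806  -0.9995084  -0.03081481]
 [-0.99423473  0.00904408 -0.10684338]
 [ 0.10706955  0.03001954 -0.99379824]] [0.07142468 0.54772434 1.11663267]
```

View pics/side0.png

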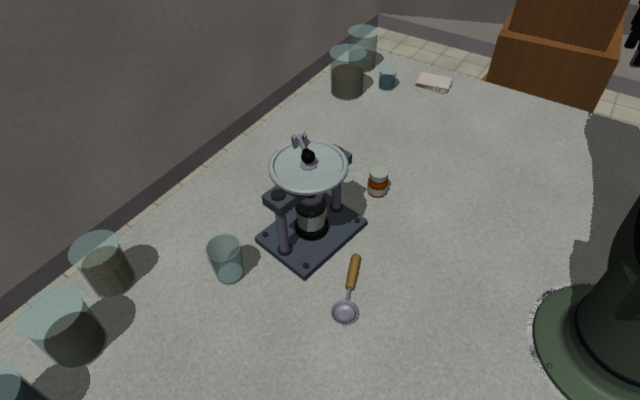

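View pics/top0.png

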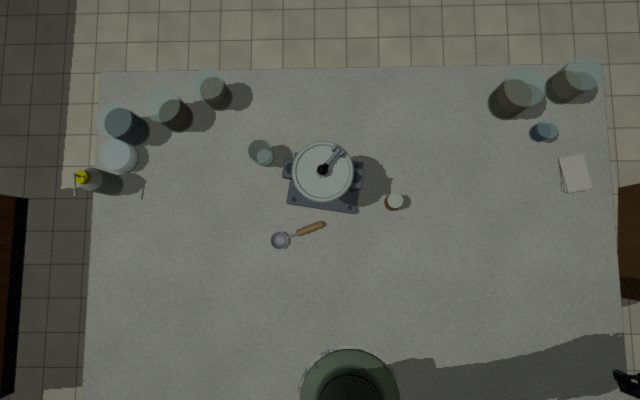

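Side view: wheel centred near (309,166), knob near (308,156), lugs near (300,141). Top view: wheel near (323,171), knob (322,170), lugs (338,152). The beaker is left of the press and the jar is right of it. Next I'll measure and take crops.

```bash
cat > h.py <<'E'
import numpy as np, cv2
from workcell import bot
def ray(f,uv):
    d=f["R"].T@np.linalg.inv(f["K"])@np.array([uv[0],uv[1],1.]); c=-f["R"].T@f["t"]; return c,d
def plane(f,uv,z):
    c,d=ray(f,uv); return c+d*(z-c[2])/d[2]
def proj(f,X):
    p=f["K"]@(f["R"]@np.asarray(X,float)+f["t"]); return p[:2]/p[2]
def tri(fa,a,fb,b):
    A=[];B=[]
    for f,u in((fa,a),(fb,b)):
        c,d=ray(f,u); d/=np.linalg.norm(d); P=np.eye(3)-np.outer(d,d); A.append(P);B.append(P@c)
    return np.linalg.lstsq(np.vstack(A),np.hstack(B),rcond=None)[0]
def crop(f,c,h,s,name):
    x,y=map(int,c); im=f["image"][max(0,y-h):y+h,max(0,x-h):x+h,::-1]
    cv2.imwrite(f"pics/{name}.png",cv2.resize(im,None,fx=s,fy=s,interpolation=cv2.INTER_CUBIC)); print(name,"origin",max(0,x-h),max(0,y-h),"scale",s)
def blob(f,c,h,thr):
    x,y=map(int,c); g=f["image"][y-h:y+h,x-h:x+h].max(2)
    m=(g<thr).astype(np.uint8); n,l,st,ce=cv2.connectedComponentsWithStats(m)
    return [(int(st[i,4]),(ce[i]+[x-h,y-h]).round(1)) for i in range(1,n) if st[i,4]>15]
E
python3 - <<'E'
from h import *
s=bot.grab_frame("side");t=bot.grab_frame("top")
crop(s,(309,160),50,6,"cs0");crop(t,(323,171),40,7,"ct0")
for thr in(25,40): print(blob(s,(308,157),14,thr),blob(t,(322,170),12,thr))
for n,f,u in(("s",s,(309,166)),("t",t,(323,171))): print(n,plane(f,u,.204))
print("lug",plane(s,(300,141),.22),plane(t,(338,152),.22))
print("jar",plane(t,(395,201),.065),"beaker",plane(t,(262,150),.09))
E
```

```text
cs0 origin 259 110 scale 6
ct0 origin 283 131 scale 7
[(144, array([307.7, 155.9]))] [(78, array([322.7, 168.9]))]
[(149, array([307.7, 156.1]))] [(93, array([322.7, 169.1]))]
s [0.59214505 0.07062944 0.204     ]
t [0.5982265  0.06266747 0.204     ]
lug [0.63669079 0.03568661 0.22      ] [0.64062825 0.02632307 0.22      ]
jar [ 0.53845453 -0.12788367  0.065     ] beaker [0.67822214 0.23144601 0.09      ]
```

View pics/cs0.png

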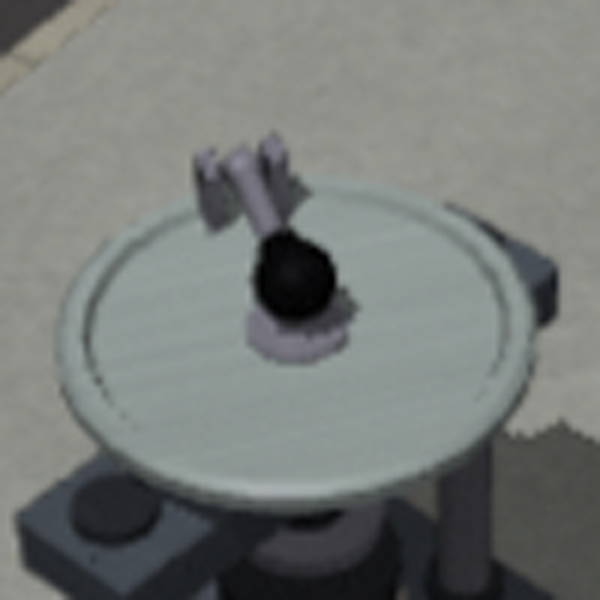

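View pics/ct0.png

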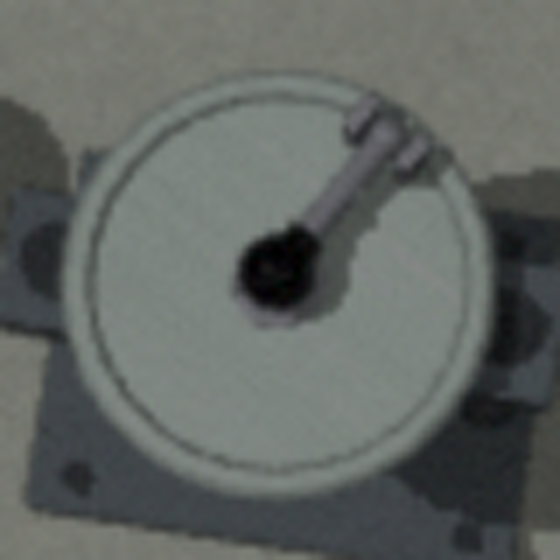

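```bash
python3 - <<'E'
from h import *
s=bot.grab_frame("side");t=bot.grab_frame("top")
print("knob tri",tri(s,(307.8,156),t,(322.7,169)), plane(s,(307.8,156),.22),plane(t,(322.7,169),.22))
rs,rt=(308.5,166.7),(322.8,171.4)
print("rim",tri(s,rs,t,rt),plane(s,rs,.206),plane(t,rt,.206))
# lugs top mid
a,b=plane(t,(283+365/7,131+122/7),.224),plane(t,(283+415/7,131+158/7),.224)
print("lugs top",a,b,(a+b)/2)
a,b=plane(s,(259+207/6,110+160/6),.226),plane(s,(259+274/6,110+142/6),.226)
print("lugs side",a,b,(a+b)/2)
E
```

```text
knob tri [0.60004448 0.06272812 0.21898749] [0.59899458 0.06356993 0.22      ] [0.60016429 0.06285716 0.22      ]
rim [0.59899714 0.06341514 0.19349927] [0.59047609 0.07449167 0.206     ] [0.59690267 0.06309105 0.206     ]
lugs top [0.64840912 0.03301924 0.224     ] [0.63581658 0.01627994 0.224     ] [0.64211285 0.02464959 0.224     ]
lugs side [0.65016742 0.03761607 0.226     ] [0.63756789 0.01856294 0.226     ] [0.64386765 0.0280895  0.226     ]
```

>>> servo_tool --rows '[[[0,0,-3,0,0,0],[0,0,-5,0,0,0],[0,0,-5,0,0,0],[0,0,0,0,0,0]]]' --grip 0.3 --squeeze 30

```text
clock: 0.8
position: [0.1584, -0.6058, 0.3652]
tool_rot: [3.136, -0.0, 0.256]
force: [0.3, -1.3, -1.6]
grip_width: 0.0554
```

>>> servo_tool --rows '[[[3,-2.7,0,0,0,0],[4.25,-3.8,0,0,0,0],[4.25,-3.8,0,0,0,0],[4.25,-3.8,0,0,0,0],[4.25,-3.8,0,0,0,0]]]'

```text
clock: 1.42
position: [0.3069, -0.3791, 0.3608]
tool_rot: [-3.141, 0.0, 0.256]
force: [0.7, -1.2, 0.1]
grip_width: 0.055
```

>>> servo_tool --rows '[[[4.25,-3.8,0,0,0,0],[4.25,-3.8,0,0,0,0],[4.25,-3.8,0,0,0,0],[4.25,-3.8,0,0,0,0],[4.25,-3.8,0,0,0,0]]]'

```text
clock: 2.05
position: [0.4643, -0.1417, 0.3609]
tool_rot: [-3.141, 0.0, 0.256]
force: [1.3, -0.3, 0.6]
grip_width: 0.0552
```

>>> servo_tool --rows '[[[4.25,-3.8,0,0,0,0],[4.25,-3.8,0,0,0,0],[4.25,-3.8,0,0,0,0],[2,-2,0,0,0,0],[0,0,0,0,0,-9]]]'

```text
clock: 2.68
position: [0.5729, 0.0263, 0.3601]
tool_rot: [-3.14, 0.001, 0.419]
force: [-0.8, -1.4, -0.5]
grip_width: 0.0555
```

>>> servo_tool --rows '[[[0,0,0,0,0,-10],[0,0,0,0,0,-10],[0,0,0,0,0,-10],[0,0,0,0,0,-10],[0,0,0,0,0,-10]]]'

```text
clock: 3.3
position: [0.5724, 0.0236, 0.3606]
tool_rot: [-3.141, 0.0, 1.291]
force: [-0.2, -0.3, -0.6]
grip_width: 0.0555
```

>>> servo_tool --rows '[[[0,0,0,0,0,-10],[0,0,0,0,0,-10],[0,0,0,0,0,-10],[0,0,0,0,0,-10],[0,0,0,0,0,-10]]]'

```text
clock: 3.92
position: [0.5724, 0.0236, 0.3606]
tool_rot: [-3.141, -0.001, 2.164]
force: [0.0, -0.3, 0.2]
grip_width: 0.0559
```

>>> servo_tool --rows '[[[0,0,0,0,0,-10],[0,0,0,0,0,-6],[0,0,0,0,0,0],[0,0,0,0,0,0]]]'

```text
clock: 4.42
position: [0.5726, 0.0236, 0.361]
tool_rot: [-3.141, -0.0, 2.435]
force: [0.1, -0.7, -0.1]
grip_width: 0.0558
```

>>> servo_tool --rows '[[[0.5,4.7,0,0,0,0],[0,0,5,0,0,0],[0,0,5,0,0,0],[0,0,1.5,0,0,0],[0,0,0,0,0,0]]]'

```text
clock: 5.05
position: [0.5994, 0.0628, 0.2467]
tool_rot: [-3.141, -0.0, 2.437]
force: [-0.3, -0.1, 1.3]
grip_width: 0.0556
```

```bash
python3 - <<'E'
from h import *
print(bot.observe()["position"],bot.observe()["qpos"])
s=bot.grab_frame("side");t=bot.grab_frame("top")
crop(s,(309,150),50,6,"cs1");crop(t,(323,171),40,7,"ct1")
E
```

```text
[0.59937262 0.06281674 0.24670255] [ 0.36338262  0.59374217 -0.85729906  1.61389495  0.47974615  1.15781187
  0.25962792]
cs1 origin 259 100 scale 6
ct1 origin 283 131 scale 7
```

View pics/cs1.png

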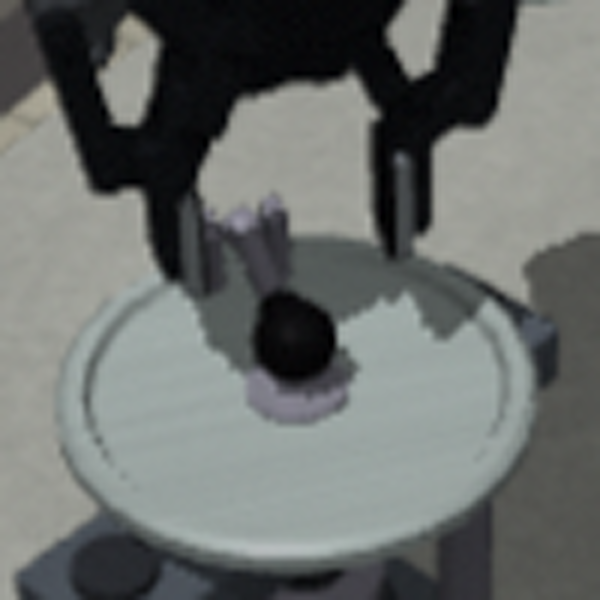

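View pics/ct1.png

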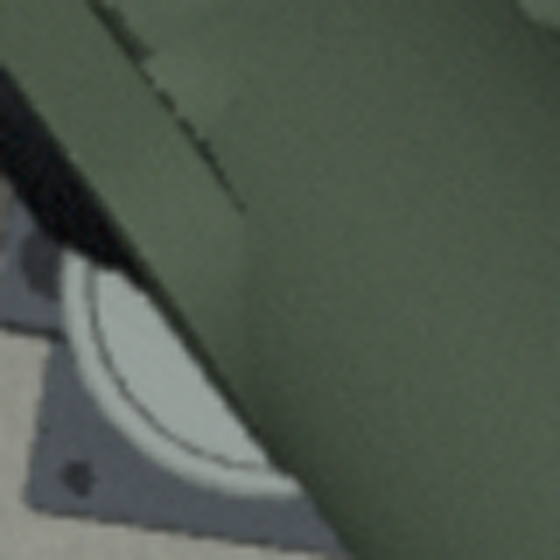

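>>> servo_tool --rows '[[[0,0,2.0,0,0,0],[0,0,1.6,0,0,0],[0,0,0.1,0,0,0]]]'

```text
clock: 5.52
position: [0.5987, 0.0625, 0.2081]
tool_rot: [-3.14, -0.001, 2.437]
force: [0.1, 0.2, 0.5]
grip_width: 0.0552
```

>>> servo_tool --rows '[[[0,0,0,0,0,0],[0,0,0,0,0,0],[0,0,0,0,0,0],[0,0,0,0,0,0],[0,0,0,0,0,0]]]' --grip -1 --squeeze 35

```text
clock: 6.15
position: [0.5998, 0.0634, 0.2099]
tool_rot: [3.14, 0.001, 2.438]
force: [2.7, 3.8, -0.0]
grip_width: 0.0234
```

>>> servo_tool --rows '[[[-0.09,0.1,-1.04,0,0,0],[-0.27,0.1,-1.01,0,0,0],[-0.44,0,-0.95,0,0,0],[-0.6,0,-0.86,0,0,0],[-0.74,0,-0.74,0,0,0]]]'

```text
clock: 6.78
position: [0.617, 0.0501, 0.2558]
tool_rot: [-3.141, -0.0, 2.438]
force: [-0.2, 0.8, -5.6]
grip_width: 0.0236
```

```bash
python3 - <<'E'
from h import *
print(bot.observe())
s=bot.grab_frame("side")
crop(s,(309,150),50,6,"cs2")
E
```

```text
{'clock': 6.775, 'qpos': array([ 0.37067152,  0.61022988, -0.85146204,  1.55847764,  0.48170853,
        1.19477702,  0.29542134]), 'qd': array([ 0.03472548,  0.01279766, -0.00054125, -0.18550293, -0.02566981,
        0.15614027,  0.12224319]), 'joint_efforts': array([ -0.40355131, -95.26210785, -17.59653211, -36.90002203,
         0.36168524,  -0.59527528,  -0.42418063]), 'position': array([0.61704197, 0.05009573, 0.25579069]), 'tool_rot': array([-3.14141737e+00, -2.83790683e-04,  2.43751218e+00]), 'force': array([-0.22381295,  0.80765021, -5.62296925]), 'moment': array([0.30820962, 0.33234284, 0.00072005]), 'grip_width': 0.023590337354277815}
cs2 origin 259 100 scale 6
```

View pics/cs2.png

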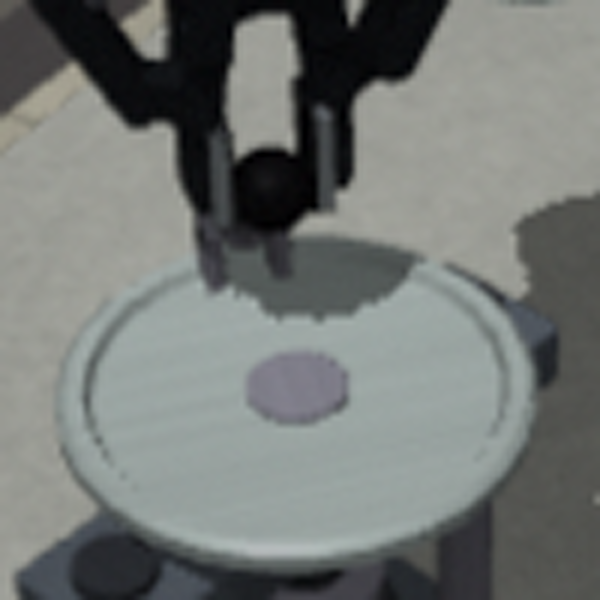

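>>> servo_tool --rows '[[[-0.86,0,-0.6,0,0,0],[-0.95,0,-0.44,0,0,0],[-1.01,0,-0.27,0,0,0],[-1.04,0,-0.09,0,0,0],[-0.1,0,0,0,0,0]]]'

```text
clock: 7.45
position: [0.648, 0.0245, 0.2694]
tool_rot: [3.14, 0.0, 2.437]
force: [1.0, 3.4, -0.4]
grip_width: 0.0235
```

```bash
python3 - <<'E'
from h import *
o=bot.observe();print(o["position"],o["force"],o["moment"])
s=bot.grab_frame("side")
crop(s,(309,130),50,6,"cs3")
E
```

```text
[0.64799975 0.02447386 0.26939991] [ 0.99611183  3.41935126 -0.44758492] [ 0.8292947  -0.22002642 -0.02999911]
cs3 origin 259 80 scale 6
```

View pics/cs3.png

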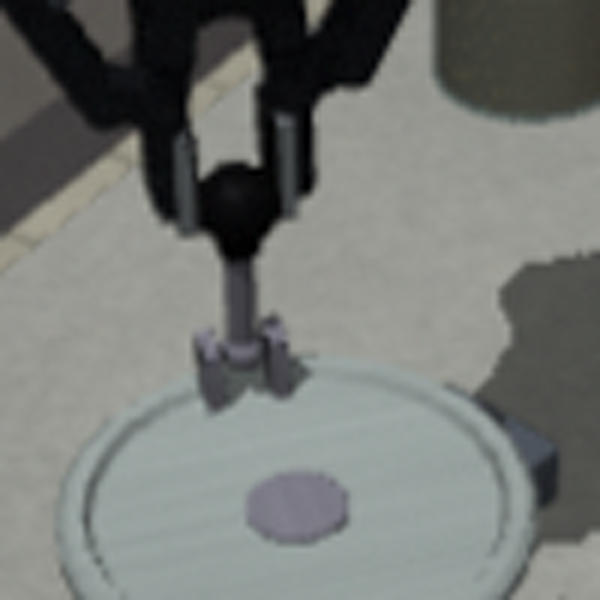

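>>> servo_tool --rows '[[[-0.15,0,0,0,0,0],[-0.15,0,0,0,0,0],[0,0,0,0,0,0]]]'

```text
clock: 7.88
position: [0.6493, 0.0234, 0.2695]
tool_rot: [3.141, -0.0, 2.438]
force: [1.8, 5.3, 0.2]
grip_width: 0.0235
```

>>> servo_tool --rows '[[[-0.2,-0.1,0,0,0,0],[-0.2,-0.1,0,0,0,0],[0,0,0,0,0,0]]]'

```text
clock: 8.25
position: [0.6511, 0.0192, 0.2693]
tool_rot: [3.141, -0.0, 2.438]
force: [1.7, 5.5, -1.9]
grip_width: 0.0229
```

```bash
python3 - <<'E'
from h import *
o=bot.observe();print(o["position"],o["force"],o["moment"])
s=bot.grab_frame("side");t=bot.grab_frame("top")
crop(s,(309,130),50,6,"cs4");
E
```

```text
[0.65108242 0.0192393  0.26933151] [ 1.65784536  5.5308668  -1.85609938] [ 1.25101906 -0.25166985 -0.06763334]
cs4 origin 259 80 scale 6
```

View pics/cs4.png

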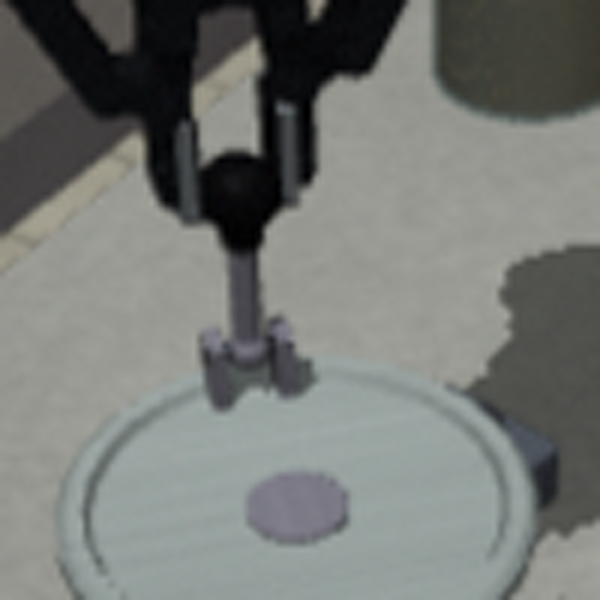

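```bash
python3 - <<'E'
from h import *
s=bot.grab_frame("side")
print(blob(s,(299,110),9,40))
for nm,o,lug,ball in(("3",(259,80),((207,338),(273,324)),(237,197)),("4",(259,80),((214,338),(283,324)),(240,185))):
    l=[plane(s,(o[0]+p[0]/6,o[1]+p[1]/6),.226) for p in lug]; m=(l[0]+l[1])/2
    b=(o[0]+ball[0]/6,o[1]+ball[1]/6)
    print(nm,"lugs",l,"mid",m,"ball@.28",plane(s,b,.28),"predicted upright ball px (crop)",(proj(s,[m[0],m[1],.28])-o)*6)
E
```

```text
[(175, array([299.1, 110.9]))]
3 lugs [array([0.65077398, 0.03679059, 0.226     ]), array([0.63723842, 0.01958206, 0.226     ])] mid [0.6440062  0.02818632 0.226     ] ball@.28 [0.64010852 0.03008881 0.28      ] predicted upright ball px (crop) [230.28013433 189.89417661]
4 lugs [array([0.64889597, 0.03558933, 0.226     ]), array([0.63454053, 0.01785666, 0.226     ])] mid [0.64171825 0.02672299 0.226     ] ball@.28 [0.64301119 0.02451029 0.28      ] predicted upright ball px (crop) [239.19127683 189.88996427]
```

>>> servo_tool --rows '[[[0,0,0,0,0,0],[0,0,0,0,0,0],[0.5,0,0.4,0,0,0],[0.4,0,0.3,0,0,0],[0,0,0,0,0,0]]]' --grip 0.1

```text
clock: 9.02
position: [0.6439, 0.0247, 0.2621]
tool_rot: [-3.141, -0.0, 2.438]
force: [1.8, 0.4, 0.4]
grip_width: 0.047
```

```bash
python3 - <<'E'
from h import *
o=bot.observe();print(o["position"],o["force"],o["moment"])
s=bot.grab_frame("side");t=bot.grab_frame("top")
crop(s,(309,130),50,6,"cs5");
print("tcp px crop",(proj(s,o["position"])-(259,80))*6, "grip pt", (proj(s,o["position"]+[0,0,.0107])-(259,80))*6)
E
```

```text
[0.64386656 0.02470139 0.26208179] [1.82862211 0.37306051 0.38904204] [ 0.01425408 -0.03024418  0.05477234]
cs5 origin 259 80 scale 6
tcp px crop [240.60019522 232.68798992] grip pt [238.67723534 204.05327612]
```

View pics/cs5.png

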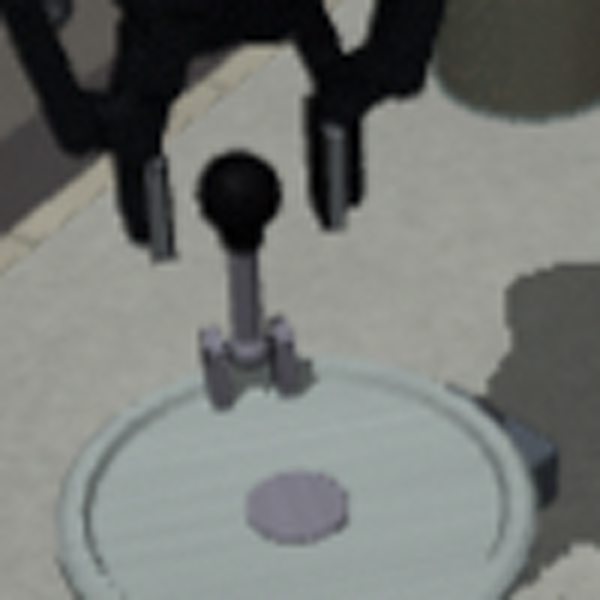

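>>> servo_tool --rows '[[[0,0,0,0,0,0],[0,0,0,0,0,0],[0,0,0,0,0,0],[0,0,0,0,0,0]]]' --grip -1 --squeeze 70

```text
clock: 9.62
position: [0.6446, 0.0247, 0.2628]
tool_rot: [3.141, 0.001, 2.437]
force: [1.1, 0.7, 5.4]
grip_width: 0.0226
```

```bash
cat > crank.py <<'E'
import numpy as np,sys
# rows for a crank from phi0 (deg) clockwise by step, n rows, radius r cm
phi0,step,n,r=map(float,sys.argv[1:5]); yaw=2.4375
ex=np.array([np.cos(yaw),np.sin(yaw)]);ey=np.array([np.sin(yaw),-np.cos(yaw)])
P=lambda a:r*np.array([np.cos(np.radians(a)),np.sin(np.radians(a))])
for k in range(int(n)):
    d=P(phi0-step*(k+1))-P(phi0-step*k); print(phi0-step*(k+1),"[%.2f, %.2f, 0, 0, 0, 0]"%(d@ex,d@ey))
E
cat > tang.py <<'E'
from h import *
o=bot.observe(); hub=np.array([.5994,.0635]); d=o["position"][:2]-hub; r=np.hypot(*d); e=d/r; tcw=np.array([e[1],-e[0]])
f=o["force"]; print("t %.2f phi %.1f r %.1f z %.4f | push cw %.2f N, radial push out %.2f, fz %.2f w %.4f"%(o["clock"],np.degrees(np.arctan2(d[1],d[0])),r*1e3,o["position"][2],-f[:2]@tcw,-f[:2]@e,f[2],o["grip_width"]))
E
python3 tang.py; python3 crank.py -41 10 36 6.1
```

```text
t 9.62 phi -40.6 r 59.6 z 0.2628 | push cw 1.26 N, radial push out -0.38, fz 5.36 w 0.0226
-51.0 [0.10, -1.06, 0, 0, 0, 0]
-61.0 [0.29, -1.02, 0, 0, 0, 0]
-71.0 [0.46, -0.96, 0, 0, 0, 0]
-81.0 [0.62, -0.86, 0, 0, 0, 0]
-91.0 [0.76, -0.74, 0, 0, 0, 0]
-101.0 [0.88, -0.60, 0, 0, 0, 0]
-111.0 [0.97, -0.44, 0, 0, 0, 0]
-121.0 [1.03, -0.26, 0, 0, 0, 0]
-131.0 [1.06, -0.08, 0, 0, 0, 0]
-141.0 [1.06, 0.10, 0, 0, 0, 0]
-151.0 [1.02, 0.29, 0, 0, 0, 0]
-161.0 [0.96, 0.46, 0, 0, 0, 0]
-171.0 [0.86, 0.62, 0, 0, 0, 0]
-181.0 [0.74, 0.76, 0, 0, 0, 0]
-191.0 [0.60, 0.88, 0, 0, 0, 0]
-201.0 [0.44, 0.97, 0, 0, 0, 0]
-211.0 [0.26, 1.03, 0, 0, 0, 0]
-221.0 [0.08, 1.06, 0, 0, 0, 0]
-231.0 [-0.10, 1.06, 0, 0, 0, 0]
-241.0 [-0.29, 1.02, 0, 0, 0, 0]
-251.0 [-0.46, 0.96, 0, 0, 0, 0]
-261.0 [-0.62, 0.86, 0, 0, 0, 0]
-271.0 [-0.76, 0.74, 0, 0, 0, 0]
-281.0 [-0.88, 0.60, 0, 0, 0, 0]
-291.0 [-0.97, 0.44, 0, 0, 0, 0]
-301.0 [-1.03, 0.26, 0, 0, 0, 0]
-311.0 [-1.06, 0.08, 0, 0, 0, 0]
-321.0 [-1.06, -0.10, 0, 0, 0, 0]
-331.0 [-1.02, -0.29, 0, 0, 0, 0]
-341.0 [-0.96, -0.46, 0, 0, 0, 0]
-351.0 [-0.86, -0.62, 0, 0, 0, 0]
-361.0 [-0.74, -0.76, 0, 0, 0, 0]
-371.0 [-0.60, -0.88, 0, 0, 0, 0]
-381.0 [-0.44, -0.97, 0, 0, 0, 0]
-391.0 [-0.26, -1.03, 0, 0, 0, 0]
-401.0 [-0.08, -1.06, 0, 0, 0, 0]
```

First row includes a 1.5 mm outward bias to hold the handle against its upright stop.

>>> servo_tool --rows '[[[-0.1,-1.06,0,0,0,0],[0.29,-1.02,0,0,0,0],[0.46,-0.96,0,0,0,0],[0.62,-0.86,0,0,0,0],[0.76,-0.74,0,0,0,0]]]'

```text
clock: 10.25
position: [0.5992, 0.0031, 0.2628]
tool_rot: [3.139, 0.001, 2.438]
force: [6.6, 7.2, 2.1]
grip_width: 0.0227
```

```bash
python3 tang.py; python3 - <<'E'
from h import *
s=bot.grab_frame("side")
crop(s,(309,150),60,6,"cs6");
E
```

```text
t 10.25 phi -90.1 r 60.4 z 0.2628 | push cw 6.61 N, radial push out 7.22, fz 2.12 w 0.0227
cs6 origin 249 90 scale 6
```

View pics/cs6.png

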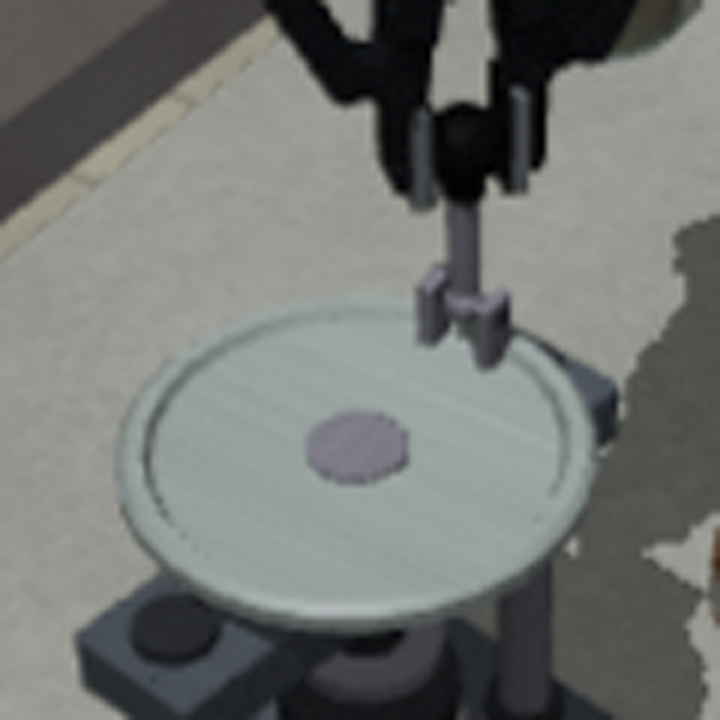

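>>> servo_tool --rows '[[[0.88,-0.6,0,0,0,0],[0.97,-0.44,0,0,0,0],[1.03,-0.26,0,0,0,0],[1.06,-0.08,0,0,0,0],[1.06,0.1,0,0,0,0]]]'

```text
clock: 10.92
position: [0.5534, 0.0252, 0.2628]
tool_rot: [3.139, 0.002, 2.437]
force: [12.1, 2.1, -0.4]
grip_width: 0.0225
```

```bash
python3 tang.py
```

```text
t 10.93 phi -140.2 r 59.9 z 0.2628 | push cw 6.12 N, radial push out 10.60, fz -0.40 w 0.0225
```

>>> servo_tool --rows '[[[1.02,0.29,0,0,0,0],[0.96,0.46,0,0,0,0],[0.86,0.62,0,0,0,0]]]'

```text
clock: 11.3
position: [0.5406, 0.0532, 0.2628]
tool_rot: [3.141, 0.002, 2.436]
force: [9.1, -4.7, 2.9]
grip_width: 0.0227
```

```bash
python3 tang.py; python3 - <<'E'
from h import *
s=bot.grab_frame("side")
crop(s,(309,160),60,6,"cs7");
E
```

```text
t 11.30 phi -170.0 r 59.7 z 0.2628 | push cw 6.19 N, radial push out 8.16, fz 2.86 w 0.0227
cs7 origin 249 100 scale 6
```

View pics/cs7.png

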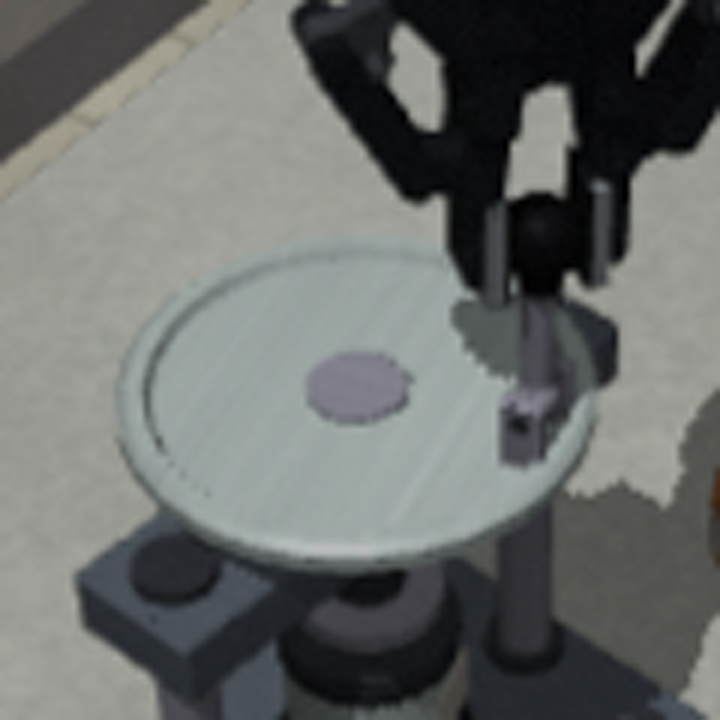

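>>> servo_tool --rows '[[[0.74,0.76,0,0,0,0],[0.6,0.88,0,0,0,0],[0.44,0.97,0,0,0,0]]]'

```text
clock: 11.72
position: [0.5435, 0.0842, 0.2627]
tool_rot: [-3.141, 0.002, 2.436]
force: [3.2, -7.3, 7.3]
grip_width: 0.0224
```

```bash
python3 tang.py
```

```text
t 11.72 phi 159.7 r 59.6 z 0.2627 | push cw 5.77 N, radial push out 5.50, fz 7.31 w 0.0224
```

>>> servo_tool --rows '[[[0.26,1.03,0,0,0,0],[0.08,1.06,0,0,0,0]]]'

```text
clock: 11.98
position: [0.5542, 0.1024, 0.2626]
tool_rot: [-3.14, 0.001, 2.436]
force: [-0.4, -7.6, 9.7]
grip_width: 0.0224
```

```bash
python3 tang.py
```

```text
t 11.97 phi 139.3 r 59.7 z 0.2626 | push cw 6.05 N, radial push out 4.66, fz 9.74 w 0.0224
```

>>> servo_tool --rows '[[[-0.1,1.06,0,0,0,0],[-0.29,1.02,0,0,0,0]]]'

```text
clock: 12.22
position: [0.5704, 0.1159, 0.2627]
tool_rot: [-3.14, 0.001, 2.437]
force: [-3.5, -6.6, 10.9]
grip_width: 0.0228
```

```bash
python3 tang.py; python3 - <<'E'
from h import *
s=bot.grab_frame("side")
crop(s,(309,180),60,6,"cs8");
E
```

```text
t 12.22 phi 119.0 r 59.9 z 0.2627 | push cw 6.29 N, radial push out 4.10, fz 10.92 w 0.0228
cs8 origin 249 120 scale 6
```

View pics/cs8.png

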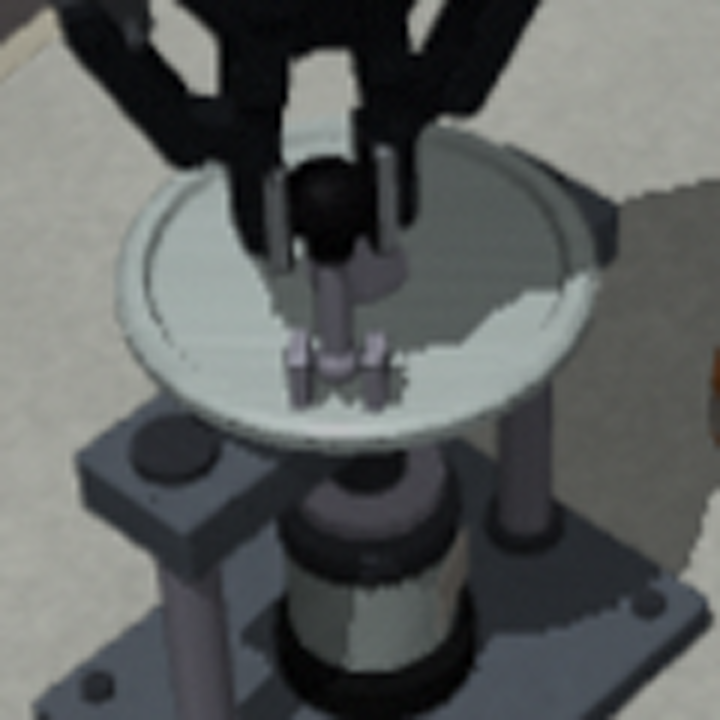

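>>> servo_tool --rows '[[[-0.46,0.96,0,0,0,0],[-0.62,0.86,0,0,0,0]]]'

```text
clock: 12.52
position: [0.5902, 0.123, 0.2626]
tool_rot: [-3.14, 0.0, 2.437]
force: [-5.4, -5.7, 11.5]
grip_width: 0.0231
```

```bash
python3 tang.py
```

```text
t 12.53 phi 98.8 r 60.2 z 0.2626 | push cw 6.23 N, radial push out 4.85, fz 11.51 w 0.0231
```

>>> servo_tool --rows '[[[-0.76,0.74,0,0,0,0],[-0.88,0.6,0,0,0,0]]]'

```text
clock: 12.78
position: [0.6113, 0.1229, 0.2627]
tool_rot: [-3.14, -0.0, 2.437]
force: [-7.5, -3.8, 11.1]
grip_width: 0.0225
```

```bash
python3 tang.py
```

```text
t 12.78 phi 78.7 r 60.5 z 0.2627 | push cw 6.62 N, radial push out 5.16, fz 11.09 w 0.0225
```

>>> servo_tool --rows '[[[-0.97,0.44,0,0,0,0],[-1.03,0.26,0,0,0,0]]]'

```text
clock: 13.02
position: [0.6309, 0.1156, 0.2627]
tool_rot: [-3.141, -0.001, 2.438]
force: [-8.8, -0.7, 9.9]
grip_width: 0.0228
```

```bash
python3 tang.py; python3 - <<'E'
from h import *
s=bot.grab_frame("side")
crop(s,(309,180),60,6,"cs9");
E
```

```text
t 13.03 phi 58.8 r 60.9 z 0.2627 | push cw 7.22 N, radial push out 5.13, fz 9.90 w 0.0228
cs9 origin 249 120 scale 6
```

View pics/cs9.png

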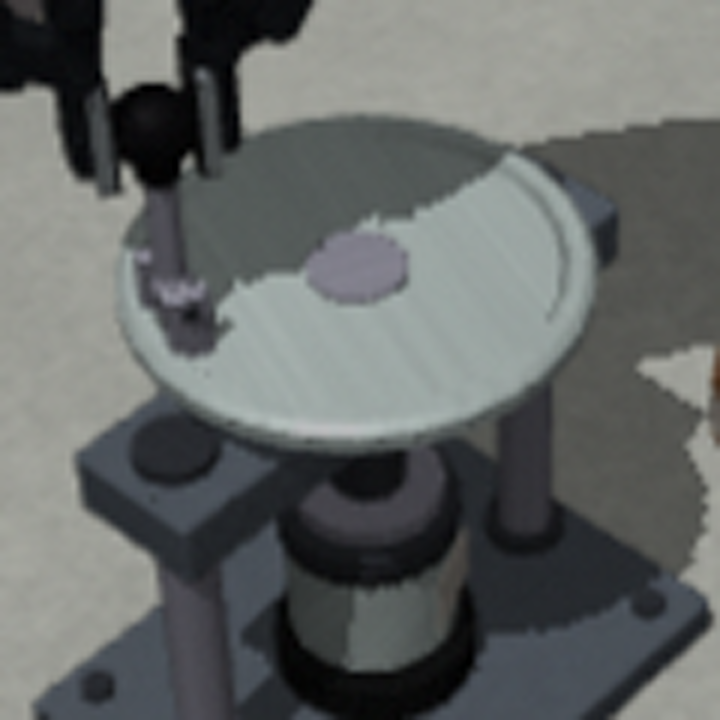

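```bash
python3 - <<'E'
import cv2,numpy as np
for n,oy in(("cs7",100),("cs8",120),("cs9",120)):
    g=cv2.imread(f"pics/{n}.png",0).astype(float)
    y0=(195-oy)*6; 
    print(n); 
    for x in(330,350,370,390):  print(x,[int(v) for v in g[y0:min(y0+140,720):6,x-3:x+3].mean(1)])
E
```

```text
cs7
330 [69, 37, 29, 30, 35, 52, 67, 69, 69, 68, 60, 49, 41, 27, 22, 22, 21, 21, 18, 15, 13, 13, 33, 54]
350 [81, 43, 19, 14, 12, 25, 51, 66, 68, 69, 67, 59, 50, 41, 26, 21, 21, 22, 20, 15, 15, 10, 18, 46]
370 [65, 26, 16, 17, 15, 19, 39, 62, 69, 67, 67, 60, 53, 50, 32, 19, 20, 26, 35, 28, 25, 23, 21, 45]
390 [48, 16, 15, 15, 19, 40, 62, 68, 68, 68, 65, 56, 49, 36, 24, 21, 21, 23, 29, 27, 23, 14, 28, 70]
cs8
330 [79, 45, 29, 31, 30, 44, 64, 70, 70, 71, 71, 67, 54, 44, 31, 23, 23, 22, 18, 15, 13, 14, 35, 57]
350 [83, 45, 20, 15, 15, 13, 18, 40, 63, 70, 70, 69, 63, 54, 48, 32, 22, 22, 21, 18, 16, 10, 19, 48]
370 [66, 26, 15, 17, 17, 17, 15, 30, 61, 72, 69, 70, 67, 58, 48, 32, 21, 27, 36, 30, 25, 24, 22, 46]
390 [60, 22, 15, 16, 16, 16, 30, 59, 70, 70, 71, 68, 61, 55, 43, 27, 21, 24, 26, 26, 24, 15, 28, 71]
cs9
330 [74, 40, 28, 30, 27, 32, 52, 67, 69, 69, 68, 70, 66, 52, 45, 35, 23, 21, 18, 15, 13, 14, 34, 54]
350 [79, 44, 19, 14, 14, 14, 13, 18, 40, 63, 69, 68, 69, 66, 55, 45, 31, 22, 20, 17, 16, 11, 18, 47]
370 [65, 28, 17, 17, 16, 18, 17, 14, 26, 56, 70, 67, 67, 65, 55, 48, 35, 28, 34, 29, 25, 23, 20, 45]
390 [54, 20, 15, 15, 16, 15, 16, 26, 47, 65, 68, 68, 68, 62, 56, 50, 29, 21, 28, 26, 22, 14, 28, 69]
```

>>> servo_tool --rows '[[[-1.06,0.08,0,0,0,0],[-1.06,-0.1,0,0,0,0]]]'

```text
clock: 13.32
position: [0.6468, 0.1021, 0.2627]
tool_rot: [-3.141, -0.001, 2.438]
force: [-9.7, 1.8, 9.6]
grip_width: 0.0228
```

```bash
python3 tang.py
```

```text
t 13.32 phi 39.1 r 61.2 z 0.2627 | push cw 7.53 N, radial push out 6.39, fz 9.63 w 0.0228
```

```bash
cat > foot.py <<'E'
from h import *
import sys
s=bot.grab_frame("side"); n=sys.argv[1]
crop(s,(309,180),60,6,n)
g=s["image"].mean(2)
# rows of dark->bright edge (collar/foot) and bright->dark edge (foot/lid), columns 307..313, threshold 42 (sub-pixel)
def cross(v,r0,up,th):
    for i in range(len(v)-1):
        if up and v[i]<th<=v[i+1] or (not up and v[i]>=th>v[i+1]): return r0+i+(th-v[i])/(v[i+1]-v[i])
a=[];b=[]
for c in range(307,315):
    v=g[199:216,c]; x=cross(v,199,True,42); a.append(x)
    if x: 
        k=int(x)+3; b.append(cross(g[k:218,c],k,False,42))
print("top edge",np.round([q or np.nan for q in a],2),"mean",np.nanmean([q or np.nan for q in a]).round(2)); print("low edge",np.round([q or np.nan for q in b],2),np.nanmean([q or np.nan for q in b]).round(2))
np.save("pics/"+n+".npy",s["image"])
E
python3 foot.py f1
python3 - <<'E'
import cv2,numpy as np
def cross(v,r0,up,th):
    for i in range(len(v)-1):
        if up and v[i]<th<=v[i+1] or (not up and v[i]>=th>v[i+1]): return r0+i+(th-v[i])/(v[i+1]-v[i])
for n,oy in(("cs7",100),("cs8",120),("cs9",120),("f1",120)):
    g=cv2.resize(cv2.imread(f"pics/{n}.png"),(120,120),interpolation=cv2.INTER_AREA).mean(2)
    a=[];b=[]
    for c in range(307,315):
        v=g[199-oy:216-oy,c-249]; x=cross(v,199,True,42); a.append(x or np.nan)
        if x: k=int(x)+3; b.append(cross(g[k-oy:218-oy,c-249],k,False,42) or np.nan)
    print(n,np.nanmean(a).round(2),np.nanmean(b).round(2))
E
```

```text
f1 origin 249 120 scale 6
top edge [203.19 203.34 203.49 203.58 203.53 203.14 202.72 202.4 ] mean 203.17
low edge [210.51 210.66 210.55 210.72 210.75 210.49 210.36 210.18] 210.53
cs7 200.27 207.83
cs8 201.54 209.05
cs9 202.72 210.16
f1 203.16 210.51
```

>>> servo_tool --rows '[[[-1.02,-0.29,0,0,0,0],[-0.96,-0.46,0,0,0,0]]]'

```text
clock: 13.62
position: [0.6571, 0.084, 0.2627]
tool_rot: [3.141, -0.001, 2.439]
force: [-5.6, 4.1, 8.5]
grip_width: 0.0229
```

```bash
python3 tang.py;python3 foot.py f2
```

```text
t 13.62 phi 19.6 r 61.3 z 0.2627 | push cw 5.71 N, radial push out 3.88, fz 8.55 w 0.0229
f2 origin 249 120 scale 6
top edge [203.7  203.85 204.   204.02 203.84 203.67 203.15 202.73] mean 203.62
low edge [210.85 211.   211.02 211.09 211.23 211.16 210.88 210.47] 210.96
```

>>> servo_tool --rows '[[[-0.86,-0.62,0,0,0,0],[-0.74,-0.76,0,0,0,0]]]'

```text
clock: 13.92
position: [0.6606, 0.0633, 0.2628]
tool_rot: [3.14, -0.001, 2.439]
force: [-4.0, 6.1, 6.3]
grip_width: 0.0228
```

```bash
python3 tang.py;python3 foot.py f3
```

```text
t 13.93 phi -0.1 r 61.2 z 0.2628 | push cw 6.10 N, radial push out 4.07, fz 6.32 w 0.0228
f3 origin 249 120 scale 6
top edge [203.91 204.26 204.31 204.28 204.1  204.02 203.68 203.14] mean 203.96
low edge [211.17 211.23 211.47 211.4  211.52 211.42 211.17 211.16] 211.32
```

View pics/f3.png

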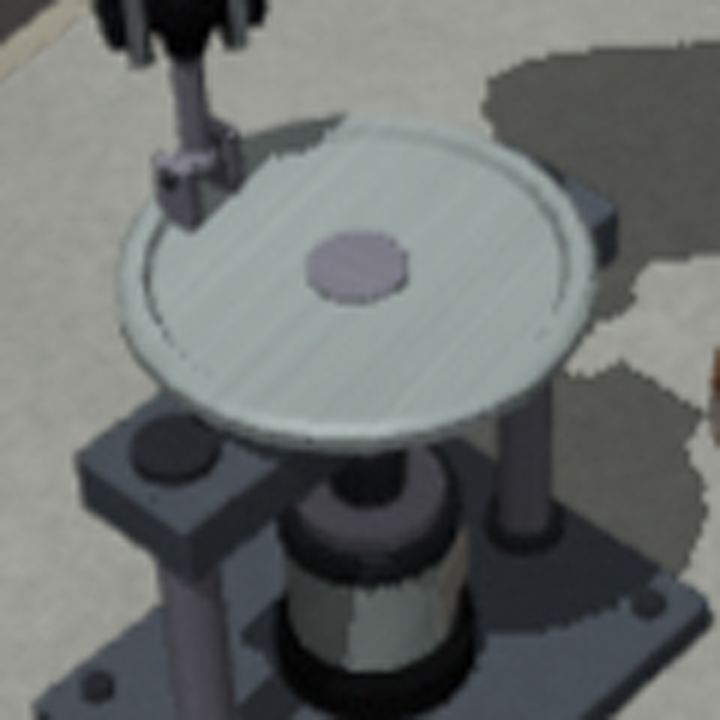

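>>> servo_tool --rows '[[[-0.6,-0.88,0,0,0,0],[-0.44,-0.97,0,0,0,0]]]'

```text
clock: 14.22
position: [0.6569, 0.0428, 0.2628]
tool_rot: [3.139, -0.001, 2.439]
force: [-0.8, 8.5, 4.9]
grip_width: 0.0224
```

```bash
python3 tang.py;python3 foot.py f4
```

```text
t 14.22 phi -19.8 r 61.1 z 0.2628 | push cw 7.76 N, radial push out 3.64, fz 4.86 w 0.0224
f4 origin 249 120 scale 6
top edge [204.04 204.29 204.31 204.32 204.32 204.1  203.73 203.23] mean 204.04
low edge [211.18 211.28 211.48 211.7  211.48 211.35 211.21 211.16] 211.35
```

>>> servo_tool --rows '[[[-0.26,-1.03,0,0,0,0],[-0.08,-1.06,0,0,0,0]]]'

```text
clock: 14.52
position: [0.6462, 0.0247, 0.2628]
tool_rot: [3.138, -0.0, 2.439]
force: [4.9, 9.7, 2.5]
grip_width: 0.0227
```

```bash
python3 tang.py;python3 foot.py f5
```

```text
t 14.53 phi -39.6 r 60.8 z 0.2628 | push cw 10.58 N, radial push out 2.43, fz 2.48 w 0.0227
f5 origin 249 120 scale 6
top edge [203.99 204.28 204.3  204.35 204.35 204.13 203.73 203.17] mean 204.04
low edge [211.2  211.24 211.31 211.89 211.52 211.46 211.2  211.14] 211.37
```

>>> servo_tool --rows '[[[0,0,0,0,0,0],[0,0,0,0,0,0],[0,0,0,0,0,0],[0,0,-0.4,0,0,0],[0,0,-0.4,0,0,0]]]' --grip 0.1

```text
clock: 15.2
position: [0.6458, 0.0233, 0.2706]
tool_rot: [3.142, 0.0, 2.438]
force: [-0.0, -0.4, 0.1]
grip_width: 0.047
```

```bash
python3 tang.py;python3 foot.py f6; python3 - <<'E'
from h import *
s=bot.grab_frame("side");crop(s,(309,130),50,6,"g1"); p=bot.observe()["position"]; print(p,(proj(s,p+[0,0,.010])-(259,80))*6,blob(s,(299,110),10,40))
E
```

```text
t 15.20 phi -40.9 r 61.4 z 0.2706 | push cw -0.30 N, radial push out -0.21, fz 0.10 w 0.0470
f6 origin 249 120 scale 6
top edge [204.01 204.29 204.36 204.33 204.36 204.14 203.76 203.17] mean 204.05
low edge [211.14 211.28 211.44 211.71 211.7  211.44 211.11 211.08] 211.36
g1 origin 259 80 scale 6
[0.64597654 0.02331125 0.27095465] [234.24989881 177.43299266] [(151, array([298.5, 112. ]))]
```

View pics/g1.png

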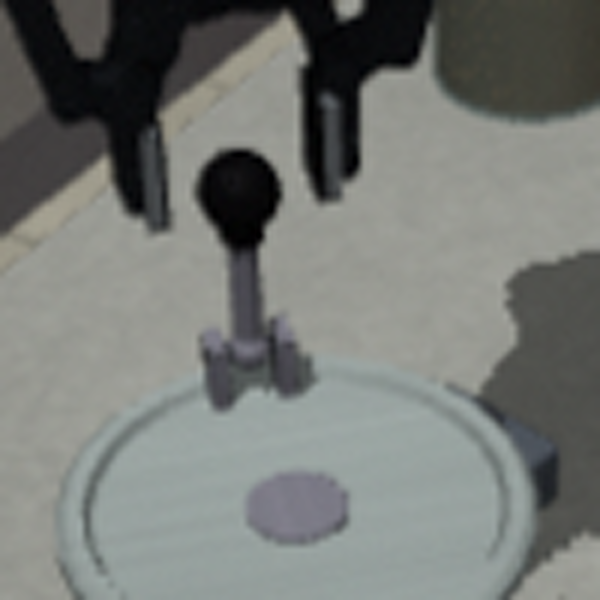

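>>> servo_tool --rows '[[[0.15,0,0,0,0,0],[0,0,0,0,0,0],[0,0,0,0,0,0],[0,0,0,0,0,0],[0,0,0,0,0,0]]]' --grip -1 --squeeze 25

```text
clock: 15.92
position: [0.6447, 0.0246, 0.2705]
tool_rot: [3.141, -0.0, 2.438]
force: [0.6, 4.3, 5.0]
grip_width: 0.024
```

```bash
python3 tang.py
```

```text
t 15.93 phi -40.7 r 59.7 z 0.2705 | push cw 3.70 N, radial push out 2.36, fz 4.99 w 0.0240
```

>>> servo_tool --rows '[[[1.04,0.1,0.09,0,0,0],[1.01,0,0.27,0,0,0],[0.95,0,0.44,0,0,0],[0.86,0,0.6,0,0,0],[0.74,0,0.74,0,0,0]]]'

```text
clock: 16.55
position: [0.6098, 0.055, 0.2487]
tool_rot: [3.142, 0.0, 2.438]
force: [1.1, 2.0, 3.6]
grip_width: 0.0239
```

```bash
python3 tang.py; python3 foot.py g2
```

```text
t 16.55 phi -39.1 r 13.4 z 0.2487 | push cw 2.18 N, radial push out 0.42, fz 3.57 w 0.0239
g2 origin 249 120 scale 6
top edge [204.01 204.24 204.3  204.28 204.28 204.06 203.68 203.18] mean 204.0
low edge [211.26 211.29 211.48 212.23 211.84 211.61 211.27 211.19] 211.52
```

View pics/g2.png

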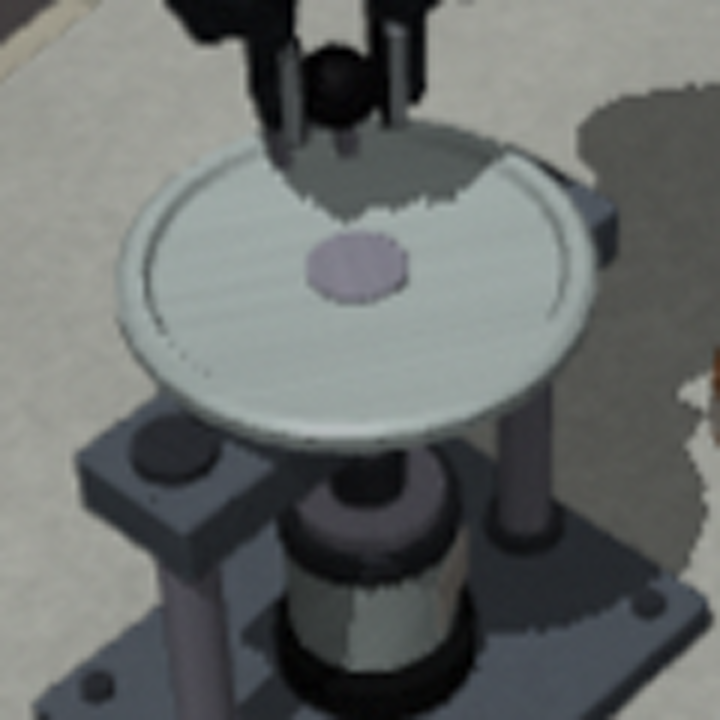

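>>> servo_tool --rows '[[[0.6,0,0.86,0,0,0],[0.44,0,0.95,0,0,0],[0.27,0,1.01,0,0,0],[0.09,0,0.95,0,0,0],[0,0,0,0,0,0]]]'

```text
clock: 17.23
position: [0.5993, 0.0641, 0.2102]
tool_rot: [-3.141, -0.001, 2.438]
force: [-0.5, 5.9, -0.2]
grip_width: 0.0242
```

```bash
python3 tang.py; python3 foot.py g3
```

```text
t 17.23 phi 104.1 r 0.6 z 0.2102 | push cw -0.91 N, radial push out -5.88, fz -0.24 w 0.0242
g3 origin 249 120 scale 6
top edge [203.97 204.19 204.28 204.24 204.25 204.05 203.68 203.12] mean 203.97
low edge [211.27 211.36 211.61 212.06 212.22 211.57 211.32 211.19] 211.58
```

View pics/g3.png

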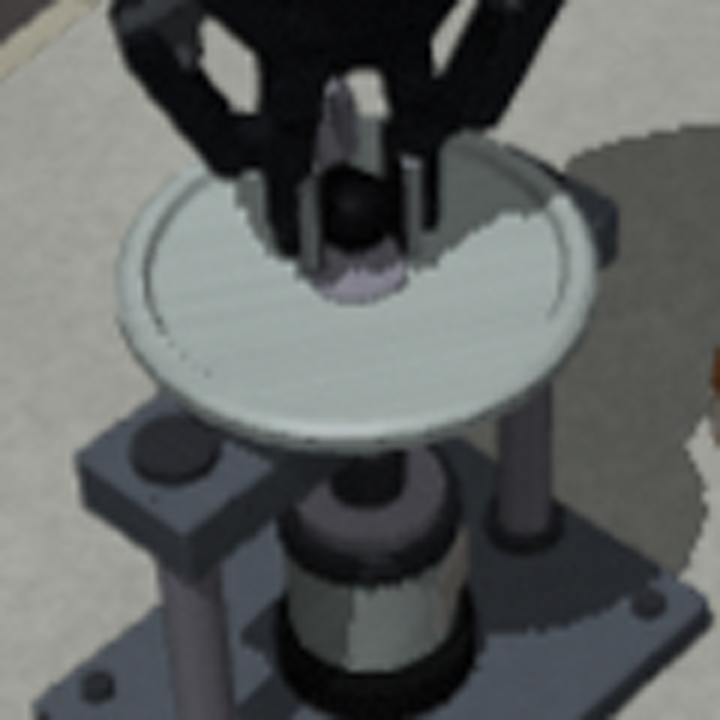

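>>> servo_tool --rows '[[[0,0,0,0,0,0],[0,0,0,0,0,0],[0,0,-2,0,0,0],[0,0,-2.5,0,0,0],[0,0,0,0,0,0]]]' --grip 0.3

```text
clock: 17.9
position: [0.6004, 0.064, 0.2591]
tool_rot: [3.139, 0.002, 2.437]
force: [-1.2, -0.8, -0.8]
grip_width: 0.0556
```

>>> servo_tool --rows '[[[0,0,0,0,0,0],[0,0,0,0,0,0],[0,0,0,0,0,0],[0,0,0,0,0,0],[0,0,0,0,0,0]]]' --grip -1

```text
clock: 18.52
position: [0.5995, 0.0638, 0.2561]
tool_rot: [-3.141, -0.0, 2.437]
force: [-0.3, 1.2, -0.3]
grip_width: 0.0003
```

```bash
python3 tang.py; python3 foot.py g4
```

```text
t 18.52 phi 69.2 r 0.3 z 0.2561 | push cw 0.70 N, radial push out -0.97, fz -0.34 w 0.0003
g4 origin 249 120 scale 6
top edge [203.95 204.22 204.28 204.29 204.28 204.04 203.68 203.14] mean 203.99
low edge [211.25 211.33 211.47 211.95 211.84 211.61 211.29 211.18] 211.49
```

View pics/g4.png

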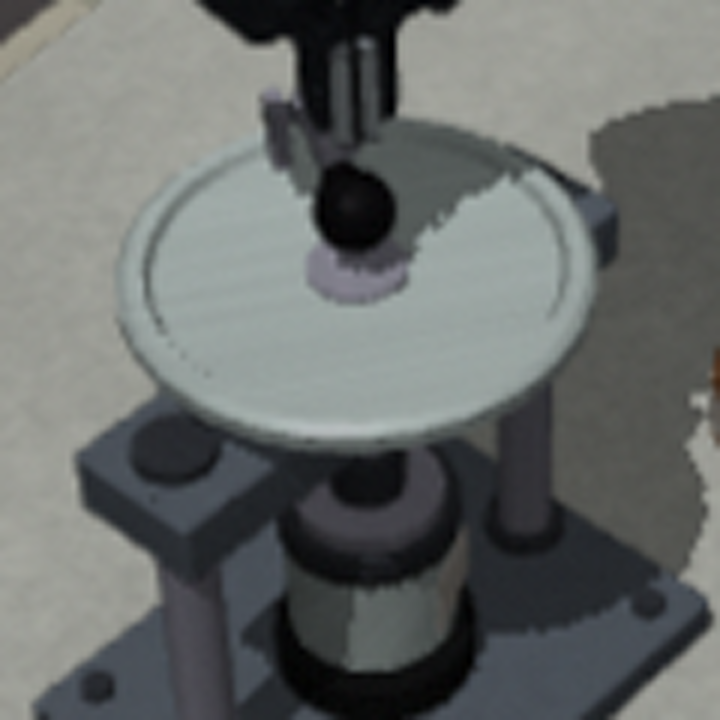

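>>> servo_tool --rows '[[[0,0,0.8,0,0,0],[0,0,0.5,0,0,0],[0,0,0.4,0,0,0],[0,0,0.4,0,0,0],[0,0,0.2,0,0,0]]]'

```text
clock: 19.2
position: [0.5994, 0.0639, 0.233]
tool_rot: [-3.142, -0.0, 2.438]
force: [-0.3, 0.8, 1.3]
grip_width: 0.0001
```

>>> servo_tool --rows '[[[0,0,0.2,0,0,0],[0,0,0.1,0,0,0],[0,0,0.1,0,0,0]]]'

```text
clock: 19.58
position: [0.6001, 0.0649, 0.2307]
tool_rot: [3.139, 0.001, 2.438]
force: [-4.1, 2.8, 22.0]
grip_width: 0.0004
```

```bash
python3 tang.py; python3 foot.py g5
```

```text
t 19.57 phi 63.7 r 1.6 z 0.2307 | push cw 4.94 N, radial push out -0.64, fz 22.01 w 0.0004
g5 origin 249 120 scale 6
top edge [204.02 204.25 204.28 204.29 204.24 204.11 203.7  203.12] mean 204.0
low edge [211.3  211.34 211.54 212.19 211.78 211.61 211.28 211.24] 211.53
```

View pics/g5.png

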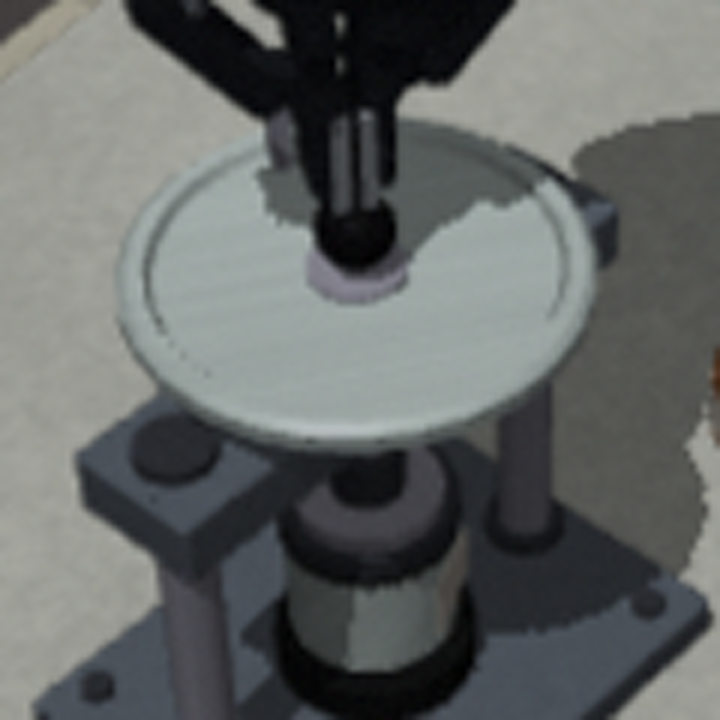

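>>> servo_tool --rows '[[[0,0,-0.5,0,0,0],[0,0,-3,0,0,0],[0,0,-5,0,0,0],[0,0,-5,0,0,0],[4,-4,0,0,0,0]]]'

```text
clock: 20.25
position: [0.5459, 0.0603, 0.3675]
tool_rot: [3.135, 0.003, 2.436]
force: [-0.6, 0.2, -1.1]
grip_width: -0.0
```

>>> servo_tool --rows '[[[4,-4,0,0,0,0],[0,-6,0,0,0,0],[0,-6,0,0,0,0],[0,-5,0,0,0,0],[0,0,0,0,0,0]]]'

```text
clock: 20.88
position: [0.3749, -0.0778, 0.3644]
tool_rot: [-3.139, 0.002, 2.432]
force: [-0.2, -0.3, -0.2]
grip_width: 0.0001
```

```bash
python3 tang.py; python3 foot.py g6; python3 - <<'E'
from h import *
s=bot.grab_frame("side");t=bot.grab_frame("top")
crop(t,(323,171),40,7,"gt6"); cv2.imwrite("pics/topf.png",t["image"][:,:,::-1])
a=blob(s,(308,157),14,40); b=blob(t,(322,170),12,40); print(a,b)
if a and b: print(tri(s,max(a,key=lambda q:q[0])[1],t,max(b,key=lambda q:q[0])[1]))
E
```

```text
t 20.88 phi -147.8 r 265.2 z 0.3644 | push cw 0.12 N, radial push out -0.30, fz -0.19 w 0.0001
g6 origin 249 120 scale 6
top edge [204.13 204.34 204.4  204.36 204.4  204.16 203.81 203.24] mean 204.1
low edge [211.04 211.1  211.24 211.44 211.44 211.26 211.09 211.08] 211.21
gt6 origin 283 131 scale 7
[(151, array([307.7, 156.7]))] [(92, array([322.7, 169.1]))]
[0.60019243 0.06282184 0.21727258]
```

View pics/g6.png

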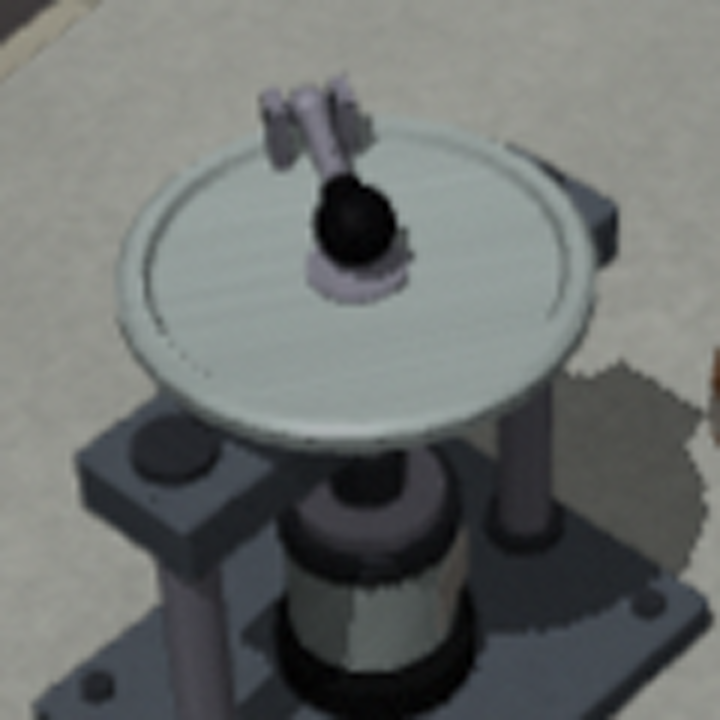

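View pics/topf.png

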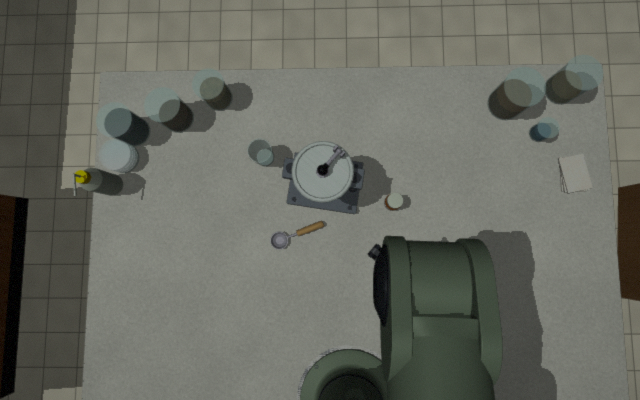

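```bash
python3 -c "
from workcell import bot
print(bot.job_done())"
```

```text
the job is handed in; nothing more can be done
None
```

I swung the handle up to its upright stop and cranked the wheel clockwise until the foot clamped the lid. I then folded the handle flat, let go, backed away and handed the job in at about 21 s of the 72 s allowed.

**Clamp:**
- The push at the knob ran at about 6 to 7.5 N while the foot moved freely and ended at 10.6 N, inside the 9 to 12 N range for a firm clamp.
- In the side camera the foot stopped moving at about 320° of turn. I cranked about 35° (0.6 rad) further.
- That puts the lid force at roughly 60 to 80 N. This is an estimate, because the force itself can't be read. The 35° overrun alone gives about 60 N, and the push at the knob gives up to 80 N.

**Upright:** after the first swing, a picture showed the handle a few degrees short, and the ball had slid about 7 mm in the pads. I pushed it on to the stop, which turned the wheel clockwise by a few degrees before cranking proper. I then took a fresh, centred grip and kept a slight outward push while cranking.

**Folded flat:**
- After the fold the knob still stood about 5 mm high, so I pressed it down with the shut fingers until the force jumped to 22 N at the stop.
- The last pictures put the knob centre over the hub at a height of 217 mm against the nominal 220 mm, within camera accuracy.
- The wheel and foot did not move back during folding.

**Other objects:** the beaker, jar and spoon look to be where they were at the start, by eye in the top picture. The robot is touching nothing.

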